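# Unlatch the gauge case at the brake inspection bench

## Task

Open the blue gauge case: push its red release button so that the flush T-handle pops up, then turn the popped-up handle clockwise (seen from above) as far as it goes, until the bolt clears the lid and the lid springs open. Let go of the handle, leaving it up and turned and the lid open, and do not shift the micrometer or the camera lying beside the case.

Things in the scene. Friction and masses are not known exactly. Their poses are not given: they have to be found in the camera images.
- gauge_case: Blue steel gauge case fixed to the bench, 360 mm (its x) by 260 mm (its y), 100 mm high; origin at the centre of its underside, z up. Its -x side, roughly facing the robot, is a 150 mm deep deck (top 100 mm above the bench) carrying the latch; the rest (+x) is covered by the lid.
- housing_top (a point): Centre of the top (the rim) of the black latch housing on the deck, a block 80 mm (case x) by 182 mm (case y), its rim 22 mm above the deck and 122 mm above the bench. Let into it are a slot with the steel T-handle (its axis 25 mm to case -y of this point) and the red button (65 mm to case +y).
- bolt_tip (a point): Tip of the round steel bolt, 10 mm thick, that runs on the deck from the housing towards case +x and lies over the lid's front edge by 18 mm, holding the lid down; its top is 12 mm above the deck. The T-handle draws it back.
- button_top (a point): Centre of the top face of the red round release button, 28 mm across; it stands 10 mm proud of the black housing and is pressed straight down.
- release_button (a joint): How far the button is pressed, m: 0 out, 0.007 fully down (still 3 mm proud). It takes about 2 N to start moving and 6 to 10 N to work. At about 0.0045 the catch lets go of the handle. It comes back out by itself.
- handle_lift (a joint): How far the T-handle has popped up, m: 0 down in its slot, 0.032 fully out. Held down by a catch until the button is pressed, then a spring (5 to 8 N) pushes it up and keeps it up.
- bar_center (a point): Centre of the steel T-handle bar, 100 x 18 x 18 mm, on its turning axis; its x is across the bar, its y along it. Latched: along case y, top flush with the rim (centre 9 mm below the rim, 4 mm gap all round). Popped up: centre 23 mm, underside 14 mm above the rim, so it can be pinched across its 18 mm width from above.
- bar_end (a point): Middle of one end face of the T-handle bar (at first the end nearest the button), 50 mm from the turning axis.
- handle_turn (a joint): How far the T-handle has been turned clockwise seen from above, rad: 0 latched, 1.4 at the stop. It can turn only when popped up, needs about 0.15 N m, and stays where it is left. Turning it draws the bolt back towards the housing; past about 1.05 the bolt is clear of the lid.
- lid: Blue lid of the case, 206 mm deep, 260 mm wide, 8 mm thick; origin at the middle of its free front edge, level with the deck and 77 mm from the T-handle's axis when shut; x points back to its hinge at the case's far edge. Once unbolted it rises by itself in about a second, by 40 degrees; its front edge is then about 233 mm above the bench.
- micrometer: Steel outside micrometer, about 130 x 70 x 18 mm, lying near the case's front on its +y side. Leave it alone.
- camera: Small silver camera, 100 x 40 x 60 mm, standing near the case's front on its -y side. Leave it alone.

How it is judged:
On the way, in this order (a step that is already met when the one before it is completed fails the run):
1. the release button is pressed and the T-handle has popped up (value of joint handle_lift above 0.025 m), for 0.2 s.
2. the popped-up T-handle has been turned clockwise to unlatch (value of joint handle_turn above 1.15 rad and value of joint handle_lift above 0.02 m), for 0.2 s.
At the end, for the whole second after the job is handed in: The lid stands open (front edge over 200 mm above the bench, 233 mm when fully open) and at rest, the T-handle is up (over 25 of 32 mm) and turned (over 1.15 of 1.4 rad) and still, the button is out again (pressed under 2 mm), and nothing is held (height (world z) of lid above 0.2 m and linear speed of lid below 0.03 m/s and value of joint handle_turn above 1.15 rad and value of joint handle_lift above 0.025 m and value of joint release_button below 0.002 m and velocity of joint handle_turn below 0.1 rad/s); the robot touches nothing.
It fails at once if the micrometer or the camera beside the case has been shifted by more than 25 mm (distance of any of micrometer, camera from where it was at the start of the episode above 0.025 m).
It also fails if it takes over 48 s, if anything falls off the work surface, if the arm or the gripper's body presses on something with over 40 N, if the wrist force passes 120 N, or if a joint passes its speed limit or range.

## Robot

A 7-joint arm with a two-finger parallel gripper is mounted at the origin on the work surface. World frame = base frame: x ahead of the robot, y to its left, z up, the work surface at z = 0. Lengths are in m, angles in rad, forces in N, time in s.
With the tool pointing down it reaches from about 0.425 to 1.025 m from the base axis. Payload 3.6 kg.
Tool frame: the origin (TCP) lies on the centre line of the jaws, within the pads' length; the fingertips stand 14 mm ahead of it and the grasp point (between the pads) lies 5 mm behind it; z points along the fingers, y is the line along which they close (so a half turn about z gives the same grasp; the last joint's range is limited). The gripper opens to 85 mm and grips with 20 to 120 N. Pads are 22 mm wide; open, the fingers measure 114 mm over their backs; the gripper's body (76 mm by 85 mm) begins 54 mm behind the grasp point. The pads swing forward as they close: fully open they stand 13 mm farther back than shut.
Start: joints at [-1.361, 0.591, 0.048, 1.609, -0.033, 0.943, -0.034], TCP at [0.217, 0.692, 0.245] pointing down, gripper open.
Joint ranges: [-2.69, 2.69], [-0.47, 2.24], [-1.27, 1.36], [0.19, 2.51], [-1.53, 4.68], [0.08, 2.07], [-3.09, 3.09]. Speed limits (rad/s): [2.57, 2.57, 3.14, 3.14, 3.14, 3.14, 3.14].

## Interface

Orientations are given as [roll, pitch, yaw] about the fixed x, y, z axes, in that order (R = Rz(yaw) Ry(pitch) Rx(roll)).
In Python, from workcell import r gives the robot as it stands.
- The arm moves only by the shell command python3 -m creep 'ROWS'. ROWS is a JSON object of lists of equal length, an entry for each row: "slide": the shift along the tool's x, y, z in m, a list of three; "rot": the turn, a rotation vector about the tool's x, y, z in degrees, a list of three; "fingers": the finger opening in m, from 0 to 0.0854. A call has exactly 8 rows; each row is the pose to reach, as a shift and turn from the pose commanded when the call began, along the tool's axes at that moment; what a row does not reach only later rows make up. A row lasts 1/8 s, in which the tool goes at most 62.5 mm and 10.7 degrees, less where a joint would pass 70% of its speed; a pose out of reach is approached as far as the arm can. A call with a gripper value outside its range is refused whole. The fingers move at their own pace and stop on an object; the grip force is fixed at half the most. Time passes only in rows, so rows that repeat a pose let the fingers close, or fill a call up. It gives the time, the measured TCP pose, the force, the opening and the grip force at its end, in the units of the state.
- r.read_state(): the state, without advancing time (a new reading comes with each control period).
- r.camera(name): name is "scene" or "top" or "wrist"; returns a dict with "img" (420x560x3 uint8, red, green, blue), "fx", "fy", "cx", "cy" (pixels), "k1" (the pictures are not rectified: a ray, as slopes to the right and down, at radius r is drawn at 1 + k1 r^2 times it, then the intrinsics apply), "xyz" and "attitude" of the camera in the world. Camera axes: x right, y down, z forward; pixel columns grow to the right and rows downward; lengths in m; the calibration is good to about 2 mm. A picture is of the moment at which its call begins. There is no depth.
- r.close_job(): hands the job in; it is judged then, once.
The state is a dict: "time_s": time; "qpos": joint angles; "joint_velocities": joint speeds; "tau": joint torques, N m; "ee_pos": TCP position; "ee_rot": TCP orientation; "force": force on the tool from outside, world axes, zero at the start; "wrist_torque": the same for the moment, N m; "width": finger opening in m; "gripper_force": force on a finger pad.
Only numpy, scipy, OpenCV 4.12 (cv2) and the standard library are available. Lean on these libraries where they do the work, as an engineer would, in place of code of your own. Each camera call takes 0.05 s, during which the arm holds its last target. There are 200 camera calls.

## Working session

There is one attempt and no reset: what is moved stays moved. The work goes in short steps, Python scripts to look and compute and a shell command to move; the robot and the scene stay as the last step left them, time stands still between calls to the robot, and variables do not carry over. Pictures are saved under pics/ and viewed, at most 10 in all, crops included, and the job is handed in when it is done.

```bash
mkdir -p pics; cat > h.py <<'E'
import numpy as np, cv2
from scipy.spatial.transform import Rotation as R
from workcell import r
def cam(n):
    c=r.camera(n); return c
def save(c,f,crop=None):
    cv2.imwrite('pics/'+f,cv2.cvtColor(c['img'],cv2.COLOR_RGB2BGR))
def rot(c):
    a=np.array(c['attitude'],float)
    return a if a.shape==(3,3) else R.from_euler('xyz',a).as_matrix()
def px2plane(c,u,v,z):
    K=np.array([[c['fx'],0,c['cx']],[0,c['fy'],c['cy']],[0,0,1.]])
    p=cv2.undistortPoints(np.array([[[u,v]]],float),K,np.array([c['k1'],0,0,0,0.]))[0,0]
    d=rot(c)@np.array([p[0],p[1],1]); o=np.array(c['xyz'])
    return o+d*(z-o[2])/d[2]
E
python3 - <<'E'
from h import *
for n in ['top','scene']:
    c=cam(n); save(c,n+'0.png'); print(n,c['xyz'],c['attitude'],c['fx'],c['k1'])
    np.save(n+'0.npy',c,allow_pickle=True)
s=r.read_state(); print(s['time_s'],s['ee_pos'],s['ee_rot'],s['width'],s['force'])
E
```

```text
top [0.46248089 0.01945636 0.969114  ] [-3.02098734 -0.02359119 -1.54769915] 384.1447069825048 0.0024591264438905323
scene [ 0.88405636 -0.18408633  0.79284661] [-2.64480603 -0.01210735  1.05771115] 398.34352898844327 -0.11187917273398075
0.1 [0.21666089 0.69111945 0.24425108] [-3.13958107e+00  8.74607337e-05  2.83783192e+00] 0.0854538700722292 [-0.20450057 -0.3791945  -0.06403448]
```

View pics/top0.png

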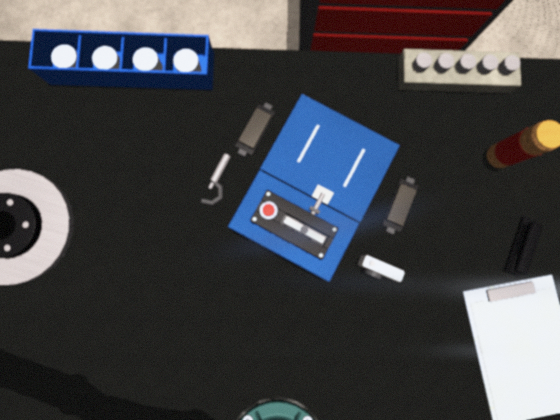

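View pics/scene0.png

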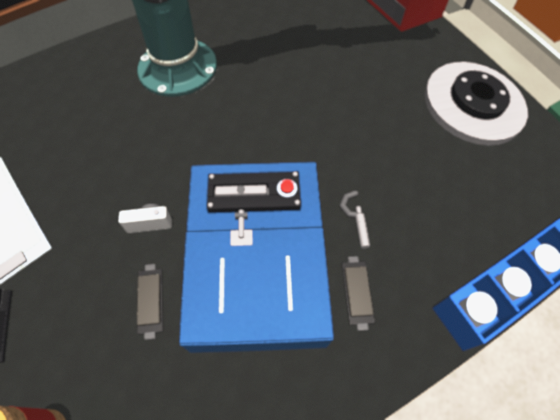

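The top view shows the red button at about (268,210), with the handle bar from (283,217) to (327,240). In the scene view the button is at (287,188) and the bar spans (215–268,190). Next I measure both precisely by colour.

```bash
python3 - <<'E'
from h import *
for n in ['top','scene']:
    c=np.load(n+'0.npy',allow_pickle=True).item(); im=c['img'].astype(int)
    hsv=cv2.cvtColor(c['img'],cv2.COLOR_RGB2HSV)
    roi=np.zeros(im.shape[:2],np.uint8)
    (x0,y0,x1,y1)=(225,90,405,285) if n=='top' else (175,155,345,355)
    roi[y0:y1,x0:x1]=1
    red=((im[...,0]>130)&(im[...,1]<90)&(im[...,2]<90)&(roi>0)).astype(np.uint8)
    m=cv2.moments(red,True); u,v=m['m10']/m['m00'],m['m01']/m['m00']
    b=px2plane(c,u,v,.132); print(n,'button',u,v,m['m00'],b)
    blue=((hsv[...,0]>95)&(hsv[...,0]<125)&(hsv[...,1]>120)&(hsv[...,2]>60)&(roi>0)).astype(np.uint8)
    cs=max(cv2.findContours(blue,0,2)[0],key=cv2.contourArea)
    pts=cv2.boxPoints(cv2.minAreaRect(cs)); print([px2plane(c,*p,.1)[:2].round(3) for p in pts])
    # bar: bright low saturation in housing
    br=((hsv[...,1]<70)&(hsv[...,2]>105)).astype(np.uint8)
    roi[:]=0
    if n=='top': cv2.fillPoly(roi,[np.array([[282,210],[335,236],[330,248],[278,222]])],1)
    else: cv2.fillPoly(roi,[np.array([[211,182],[272,182],[272,198],[211,198]])],1)
    br=br*roi; q=cv2.minAreaRect(cv2.findNonZero(br)); print('bar',q, px2plane(c,*q[0],.122))
    pp=sorted(cv2.boxPoints(q),key=lambda p:p[0]); 
    e=[px2plane(c,*((pp[i]+pp[j])/2),.122)[:2] for i,j in ((0,1),(2,3))]; print(e,np.linalg.norm(e[0]-e[1]),np.degrees(np.arctan2(*(e[1]-e[0])[::-1])), np.linalg.norm(b[:2]-(e[0]+e[1])/2))
E
```

```text
Traceback (most recent call last):
ZeroDivisionError: float division by zero
```

```bash
cat > m.py <<'E'
from h import *
for n in ['top','scene']:
    c=np.load(n+'0.npy',allow_pickle=True).item()
    hsv=cv2.cvtColor(c['img'],cv2.COLOR_RGB2HSV)
    roi=np.zeros(hsv.shape[:2],np.uint8)
    (x0,y0,x1,y1)=(225,90,405,285) if n=='top' else (175,155,345,355)
    roi[y0:y1,x0:x1]=1
    H,S,V=cv2.split(hsv)
    red=(((H<12)|(H>168))&(S>120)&(V>90)&(roi>0)).astype(np.uint8)
    if not red.any(): print(c['img'][210,262:275] if n=='top' else c['img'][188,280:294])
    m=cv2.moments(red,True); u,v=m['m10']/m['m00'],m['m01']/m['m00']
    b=px2plane(c,u,v,.132); print(n,'button',u,v,m['m00'],b)
    blue=((H>95)&(H<125)&(S>120)&(V>60)&(roi>0)).astype(np.uint8)
    cs=max(cv2.findContours(blue,0,2)[0],key=cv2.contourArea)
    pts=cv2.boxPoints(cv2.minAreaRect(cs)); print([px2plane(c,*p,.1)[:2].round(3) for p in pts])
    br=((S<70)&(V>105)).astype(np.uint8)
    roi[:]=0
    if n=='top': cv2.fillPoly(roi,[np.array([[282,210],[335,236],[330,248],[278,222]])],1)
    else: cv2.fillPoly(roi,[np.array([[211,182],[272,182],[272,198],[211,198]])],1)
    br=br*roi; q=cv2.minAreaRect(cv2.findNonZero(br)); print('bar',q, px2plane(c,*q[0],.122))
    pp=sorted(cv2.boxPoints(q),key=lambda p:p[0]); 
    e=[px2plane(c,*((pp[i]+pp[j])/2),.122)[:2] for i,j in ((0,1),(2,3))]; print(e,np.linalg.norm(e[0]-e[1]),np.degrees(np.arctan2(*(e[1]-e[0])[::-1])), np.linalg.norm(b[:2]-(e[0]+e[1])/2))
E
python3 m.py
```

```text
top button 268.2317073170732 209.5609756097561 82.0 [0.55358939 0.03176697 0.132     ]
[array([0.513, 0.127]), array([ 0.843, -0.031]), array([ 0.717, -0.276]), array([ 0.396, -0.108])]
bar ((303.44293212890625, 229.1695556640625), (47.52941131591797, 10.117647171020508), 28.072484970092773) [ 0.51313831 -0.04695654  0.122     ]
[array([ 5.36739237e-01, -8.90442625e-05]), array([ 0.4896439 , -0.09361357])] 0.10471297559980686 -116.72806216621868 0.08839014616280486
scene button 286.6356589147287 185.6046511627907 129.0 [0.55354924 0.03166772 0.132     ]
[array([ 0.38, -0.14]), array([0.527, 0.148]), array([ 0.848, -0.047]), array([ 0.73 , -0.276])]
bar ((240.96197509765625, 189.70700073242188), (9.936880111694336, 54.035457611083984), 88.31531524658203) [ 0.51345911 -0.04752291  0.122     ]
[array([ 0.48948605, -0.09436528]), array([ 0.53740169, -0.00067252])] 0.10523421750359108 62.914234892418015 0.08876350934025215
```

Both views agree: the button is at (0.5535, 0.0317) and the handle axis at (0.5133, −0.0473). They are 88.6 mm apart against a nominal 90, and case y lies at 63° in the world. I'll move over with the fingers closed.

```bash
python3 -m creep '{"slide":[[-0.04,-0.04,0],[-0.08,-0.08,0],[-0.12,-0.12,0],[-0.16,-0.16,0],[-0.2,-0.2,0],[-0.24,-0.24,0],[-0.28,-0.28,0],[-0.32,-0.32,0]],"rot":[[0,0,10],[0,0,20],[0,0,30],[0,0,40],[0,0,50],[0,0,60],[0,0,70],[0,0,80]],"fingers":[0,0,0,0,0,0,0,0]}'
cat > d.py <<'E'
import sys
from h import *
x,y,z,yaw=map(float,sys.argv[1:5])
s=r.read_state(); M=R.from_euler('xyz',s['ee_rot']); p=np.array(s['ee_pos'])
T=R.from_euler('xyz',[np.pi,0,np.radians(yaw)])
print('t',s['time_s'],'p',p.round(4),'rpy',np.degrees(s['ee_rot']).round(1),'q',np.round(s['qpos'],2),'w',s['width'],'F',np.round(s['force'],1))
print('slide',M.inv().apply(np.array([x,y,z])-p).round(4),'rot',np.degrees((M.inv()*T).as_rotvec()).round(1))
E
python3 d.py .5535 .0317 .165 63
```

```text
time_s: 1.1
ee_pos: [0.4269, 0.289, 0.2452]
ee_rot: [-3.142, -0.0, 1.436]
force: [0.5, 0.8, -0.0]
width: 0.0002
gripper_force: 0.0
t 1.1 p [0.4269 0.289  0.2452] rpy [-180.    -0.    82.3] q [-1.04  0.36  0.47  2.09 -0.24  0.74 -0.56] w 0.00015177060501383487 F [ 0.5  0.8 -0. ]
slide [-0.238   0.16    0.0802] rot [-0.  -0.  19.3]
```

```bash
python3 -m creep '{"slide":[[-0.045,0.03,0],[-0.09,0.06,0],[-0.135,0.09,0],[-0.18,0.12,0.02],[-0.22,0.148,0.05],[-0.238,0.16,0.08],[-0.238,0.16,0.08],[-0.238,0.16,0.08]],"rot":[[0,0,8],[0,0,16],[0,0,19.3],[0,0,19.3],[0,0,19.3],[0,0,19.3],[0,0,19.3],[0,0,19.3]],"fingers":[0,0,0,0,0,0,0,0]}'
python3 d.py .5535 .0317 .138 63
```

```text
time_s: 2.1
ee_pos: [0.5543, 0.0351, 0.1656]
ee_rot: [-3.141, -0.0, 1.106]
force: [0.5, 1.5, 0.3]
width: -0.0
gripper_force: 0.0
t 2.1 p [0.5543 0.0351 0.1656] rpy [-180.    -0.    63.3] q [-0.49  0.54  0.48  2.07 -0.41  0.63 -0.19] w -3.329539288378959e-06 F [0.5 1.5 0.3]
slide [-0.0034  0.0008  0.0276] rot [-0.  -0.   0.3]
```

```bash
python3 -m creep '{"slide":[[-0.002,0.001,0.010],[-0.002,0.001,0.016],[-0.002,0.001,0.019],[-0.002,0.001,0.021],[-0.002,0.001,0.023],[-0.002,0.001,0.025],[-0.002,0.001,0.026],[-0.002,0.001,0.026]],"rot":[[0,0,0],[0,0,0],[0,0,0],[0,0,0],[0,0,0],[0,0,0],[0,0,0],[0,0,0]],"fingers":[0,0,0,0,0,0,0,0]}'
python3 - <<'E'
from h import *
for n in ['scene']:
    c=cam(n); im=cv2.cvtColor(c['img'],cv2.COLOR_RGB2BGR)[130:280,130:370]; cv2.imwrite('pics/press.png',cv2.resize(im,None,fx=3,fy=3))
E
```

```text
time_s: 3.1
ee_pos: [0.5542, 0.0325, 0.1396]
ee_rot: [-3.141, -0.001, 1.105]
force: [-2.2, 2.0, 5.6]
width: -0.0001
gripper_force: 2.5
```

View pics/press.png

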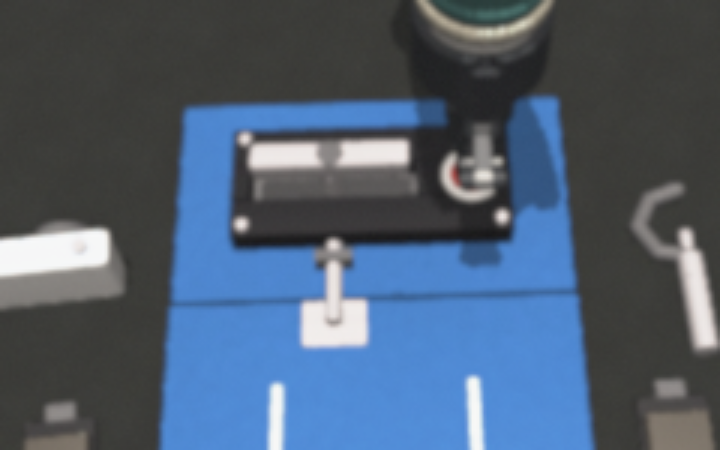

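The press picture shows the bar raised above its slot, which is now visible beneath it at about (335,187), so the handle has popped up. Next I retreat upward, move over the bar and open the fingers.

```bash
python3 d.py .5133 -.0473 .142 63; python3 -m creep '{"slide":[[0,0,-0.03],[0,0,-0.06],[-0.03,0,-0.07],[-0.06,0,-0.07],[-0.089,0,-0.07],[-0.089,0,-0.07],[-0.089,0,-0.07],[-0.089,0,-0.07]],"rot":[[0,0,0],[0,0,0],[0,0,0],[0,0,0],[0,0,0],[0,0,0],[0,0,0],[0,0,0]],"fingers":[0,0,0.06,0.06,0.06,0.06,0.06,0.06]}'
python3 d.py .5133 -.0473 .142 63
python3 - <<'E'
from h import *
c=cam('wrist'); save(c,'w1.png'); np.save('w1.npy',c,allow_pickle=True)
E
```

```text
t 3.15 p [0.5542 0.0325 0.1395] rpy [-179.9   -0.    63.3] q [-0.46  0.57  0.45  2.09 -0.45  0.57 -0.16] w -0.000360086920729578 F [-1.9  1.2  5.2]
slide [-0.0897 -0.0007 -0.0025] rot [-0.1 -0.   0.3]
time_s: 4.15
ee_pos: [0.5149, -0.0468, 0.209]
ee_rot: [-3.141, -0.0, 1.106]
force: [-0.4, -0.5, 0.6]
width: 0.0604
gripper_force: 0.0
t 4.15 p [ 0.5149 -0.0468  0.209 ] rpy [-180.    -0.    63.4] q [-0.4   0.43  0.54  2.12 -0.35  0.67 -0.09] w 0.06037776674502689 F [-0.4 -0.5  0.6]
slide [-0.0012 -0.0012  0.067 ] rot [-0.  -0.   0.4]
```

View pics/w1.png

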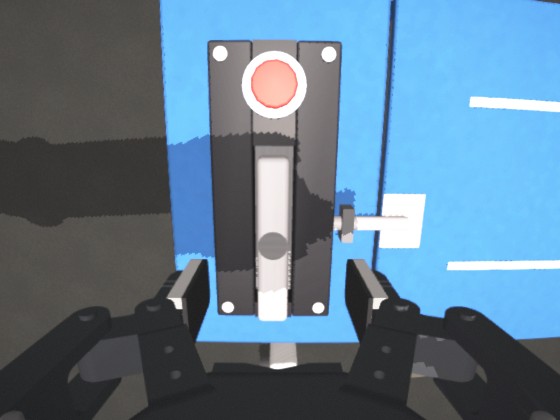

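The wrist picture shows the bar at column 273, midway between the fingers (about 200 and 355), and the button out again at (275,83). I'll descend and close.

```bash
python3 -m creep '{"slide":[[-0.001,-0.001,0.03],[-0.001,-0.001,0.055],[-0.001,-0.001,0.067],[-0.001,-0.001,0.067],[-0.001,-0.001,0.067],[-0.001,-0.001,0.067],[-0.001,-0.001,0.067],[-0.001,-0.001,0.067]],"rot":[[0,0,0],[0,0,0],[0,0,0],[0,0,0],[0,0,0],[0,0,0],[0,0,0],[0,0,0]],"fingers":[0.06,0.06,0.06,0,0,0,0,0]}'
python3 d.py .5133 -.0473 .142 63
```

```text
time_s: 5.2
ee_pos: [0.512, -0.0472, 0.1424]
ee_rot: [-3.139, -0.001, 1.105]
force: [-4.0, 3.4, 3.3]
width: 0.0168
gripper_force: 61.2
t 5.2 p [ 0.512  -0.0472  0.1424] rpy [-179.8   -0.    63.3] q [-0.32  0.53  0.45  2.17 -0.45  0.53 -0.  ] w 0.016810685646375525 F [-4.   3.4  3.3]
slide [0.0005 0.0012 0.0004] rot [-0.2 -0.   0.3]
```

Gripped, with a width of 17 mm and a pad force of 61 N. Now I turn clockwise, which is positive rotation about tool z.

```bash
python3 -m creep '{"slide":[[0,0,0],[0,0,0],[0,0,0],[0,0,0],[0,0,0],[0,0,0],[0,0,0],[0,0,0]],"rot":[[0,0,7],[0,0,14],[0,0,21],[0,0,28],[0,0,35],[0,0,42],[0,0,49],[0,0,56]],"fingers":[0,0,0,0,0,0,0,0]}'
python3 d.py .5133 -.0473 .142 -17
```

```text
time_s: 6.2
ee_pos: [0.5121, -0.0473, 0.1422]
ee_rot: [-3.14, 0.002, 0.126]
force: [-4.7, 2.5, 3.5]
width: 0.0167
gripper_force: 61.2
t 6.2 p [ 0.5121 -0.0473  0.1422] rpy [-1.799e+02  1.000e-01  7.200e+00] q [-0.51  0.6   0.72  2.18 -0.71  0.61 -0.71] w 0.016677788071613332 F [-4.7  2.5  3.5]
slide [0.0012 0.0001 0.0002] rot [-0.1  0.1 24.2]
```

```bash
python3 -m creep '{"slide":[[0,0,0],[0,0,0],[0,0,0],[0,0,0],[0,0,0],[0,0,0],[0,0,0],[0,0,0]],"rot":[[0,0,6],[0,0,12],[0,0,18],[0,0,22],[0,0,24],[0,0,24],[0,0,24],[0,0,24]],"fingers":[0,0,0,0,0,0,0,0]}'
python3 -c "
from h import *
s=r.read_state();print(s['wrist_torque'],np.degrees(s['ee_rot']))
c=cam('scene'); save(c,'s2.png')"
```

```text
time_s: 7.2
ee_pos: [0.5121, -0.0474, 0.1422]
ee_rot: [-3.141, 0.003, -0.29]
force: [-4.1, 2.6, 2.5]
width: 0.0169
gripper_force: 61.2
[ 0.6790548   0.72240305 -0.02795409] [-1.79963816e+02  1.47426825e-01 -1.66098535e+01]
```

View pics/s2.png

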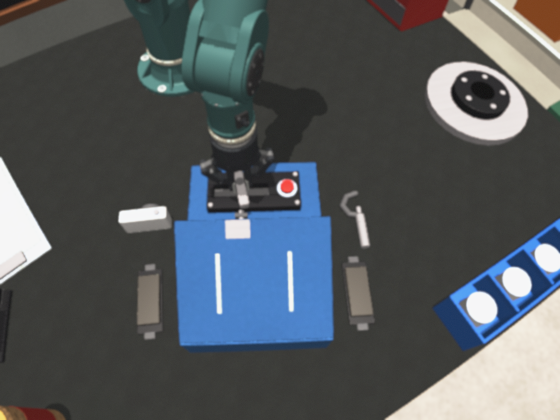

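The scene picture shows the bar turned about 80° and the lid's front edge (around row 220) already rising. I'll release and go straight up.

```bash
python3 -m creep '{"slide":[[0,0,0],[0,0,0],[0,0,0],[0,0,0],[0,0,-0.01],[0,0,-0.03],[0,0,-0.06],[0,0,-0.1]],"rot":[[0,0,0],[0,0,0],[0,0,0],[0,0,0],[0,0,0],[0,0,0],[0,0,0],[0,0,0]],"fingers":[0.05,0.05,0.05,0.05,0.05,0.05,0.05,0.05]}'
python3 -m creep '{"slide":[[0,0,-0.03],[0,0,-0.06],[0,0,-0.06],[0,0,-0.06],[0,0,-0.06],[0,0,-0.06],[0,0,-0.06],[0,0,-0.06]],"rot":[[0,0,0],[0,0,0],[0,0,0],[0,0,0],[0,0,0],[0,0,0],[0,0,0],[0,0,0]],"fingers":[0.05,0.05,0.05,0.05,0.05,0.05,0.05,0.05]}'
python3 -c "
from h import *
c=cam('scene'); save(c,'s3.png')"
```

```text
time_s: 8.25
ee_pos: [0.5126, -0.0481, 0.2433]
ee_rot: [3.141, 0.001, -0.292]
force: [0.8, 0.5, 0.7]
width: 0.0502
gripper_force: 0.0
time_s: 9.25
ee_pos: [0.5131, -0.0481, 0.3021]
ee_rot: [3.141, 0.0, -0.292]
force: [-0.4, -0.1, 0.1]
width: 0.05
gripper_force: 0.0
```

View pics/s3.png

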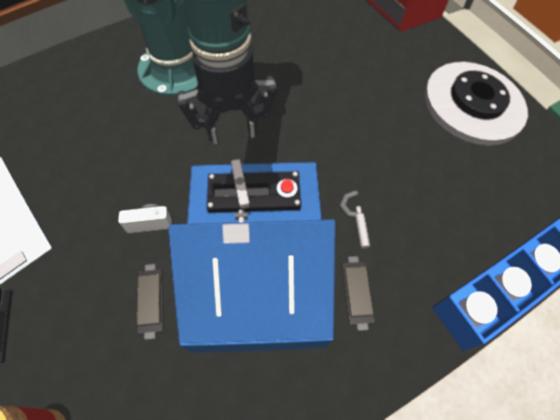

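The bar is turned and up at (240,185), the button is out, and the micrometer and camera have not moved. The lid is raised, with front corners at about (170,226) and (335,221). I'll check its height from the known 260 mm width before handing in.

```bash
python3 -c "
from h import *
c=cam('scene')
for z in (.1,.2,.233,.25):
    a,b=px2plane(c,170.5,226,z),px2plane(c,334.5,221,z); m=(a+b)/2
    d=m[:2]-np.array([.5133,-.0473]); t=np.radians(-27)
    print(z,np.linalg.norm(a-b).round(4),'case-x from axis',d@[np.cos(t),np.sin(t)])"
```

```text
0.1 0.3166 case-x from axis 0.06351942725493034
0.2 0.2709 case-x from axis 0.11099409142778659
0.233 0.2558 case-x from axis 0.12666073060482913
0.25 0.2481 case-x from axis 0.13473142351421474
```

The numbers fit a fully open lid at z ≈ 0.23 m: width 256 mm (260 nominal), and front edge 127 mm from the axis against an expected 125 mm.

```bash
python3 -c "
from workcell import r
print(r.close_job())"
```

```text
the job is handed in; nothing more can be done
None
```

I handed the job in at about 9 s with the lid fully open, the handle up and turned about 80°, the button out, the micrometer and camera unmoved in the pictures, and the arm clear; no verdict was returned.

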